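# Shut the coil drawer and draw out the heat sink drawer

### The arm

A 7-joint arm with a two-finger parallel gripper is mounted at the origin on the work surface. World frame = base frame: x ahead of the robot, y to its left, z up, the work surface at z = 0. Lengths are in mm, angles in rad, forces in N, time in s.
With the tool pointing down it reaches from about 400 to 875 mm from the base axis. Payload 4.4 kg.
Tool frame: the origin (TCP) lies on the centre line of the jaws, within the pads' length; the fingertips stand 14 mm ahead of it and the grasp point (between the pads) lies 5 mm behind it; z points along the fingers, x is the direction in which the jaws open and shut, and the axes are right-handed (so a half turn about z gives the same grasp; the last joint's range is limited). The gripper opens to 85 mm and grips with 20 to 120 N. Pads are 22 mm wide; open, the fingers measure 114 mm over their backs; the gripper's body (76 mm by 85 mm) begins 54 mm behind the grasp point. The pads swing forward as they close: fully open they stand 13 mm farther back than shut.
Start: joints at [1.087, 0.628, 0.038, 1.517, -0.027, 0.996, -0.02], TCP at [263.766, -594.092, 245.313] pointing down, gripper open.
Joint ranges: [-3.06, 3.06], [-0.37, 2.12], [-1.25, 1.32], [0.18, 2.47], [-1.1, 4.24], [0.23, 1.98], [-2.94, 2.94]. Speed limits (rad/s): [2.57, 2.57, 3.14, 3.14, 3.14, 3.14, 3.14].

### API

Orientations are given as [roll, pitch, yaw] about the fixed x, y, z axes, in that order (R = Rz(yaw) Ry(pitch) Rx(roll)).
In Python, from cell import ctrl gives the robot as it stands.
- The arm moves only by the tool send_rows, never from a script. Its argument "commands" is a list of rows, each a list of 5 numbers: the finger opening in mm, from 0 to 85.4, then the shift along the tool's x, y, z in mm, then the turn about the tool's z in degrees. In form: [[grip, x, y, z, roll], ...]. A call has 1 to 5 rows; each row is the pose to reach, as a shift and turn from the pose measured when the call began, along the tool's axes at that moment; what a row does not reach only later rows make up. A row lasts 1/10 s, in which the tool goes at most 50 mm and 8.59 degrees, less where a joint would pass 70% of its speed; a pose out of reach is approached as far as the arm can. A call with a gripper value outside its range is refused whole. The fingers move at their own pace and stop on an object; the grip force is fixed at half the most. Time passes only in rows, so rows that repeat a pose let the fingers close. It gives the time, the measured TCP pose, the force and the opening at its end, in the units of the state.
- ctrl.read_state(): the state, without advancing time (a new reading comes with each control period).
- ctrl.get_image(name): name is "side" or "top"; returns the picture (384x512x3 uint8, red, green, blue); there is no depth.
- ctrl.camera_params(name): a dict with "fx", "fy", "cx", "cy" (pixels), "cam_to_world" (4x4, takes a point from camera to world coordinates). Camera axes: x right, y down, z forward; pixel columns grow to the right and rows downward; lengths in mm; the calibration is good to about 2 mm. A picture is of the moment at which its call begins. camera_params takes no time and is no camera call.
- ctrl.finish_job(): hands the job in, once; it reports no verdict.
The state is a dict: "clock": time; "qpos": joint angles; "qd": joint speeds; "tau": joint torques, N m; "eef_pos": TCP position; "tool_rot": TCP orientation; "force": force on the tool from outside, world axes, zero at the start; "torque": the same for the moment, N m; "width": finger opening in mm.
Only numpy, scipy, OpenCV 4.12 (cv2) and the standard library are available. Lean on these libraries where they do the work, as an engineer would, in place of code of your own. Each camera call takes 0.05 s, during which the arm holds its last target.

### The job

Heat sinks are wanted from the row of three low parts drawers; a sample of what each drawer holds is fixed on the roof of its case. First push the ring coil drawer, which was left part-way out, fully home with the fingertips; then hook a fingertip behind the front lip of the heat sink drawer and draw it out all the way to its stop. Do not pinch the lips and do not lift anything: the loose heat sinks stay lying in their drawer, the terminal block drawer stays shut and the other things on the bench stay where they are.

Things in the scene. Friction and masses are not known exactly. Their poses are not given: they have to be found in the camera images.
- sink_lip (a point): middle of the top edge of the heat sink drawer's front lip, the one to draw out. Axes: +x level into the case (it opens along -x), +y along the lip, z up. The grey lip is an upright wall 88 mm wide, 3 mm thick to either side of this point; top 49 mm, foot 9 mm above the bench. Behind it (+x) an empty pocket 50 mm long, 82 mm wide, its floor 37 mm below this point
- sink_drawer (a joint): how far the heat sink drawer is out, in m: 0 fully shut (at its stop), 0.09 fully out (at its stop). It slides stiffly (about 2.5 N, plus 12 N per m/s), stays where it is left, and cannot come off its rails
- sink_case: fixed blue case, 100 wide x 150 deep x 52 mm, roof 55 mm above the bench, with a finned square heat sink (28 mm) fixed on the roof as a sample (up to 15 mm high, 75 to 115 mm behind the front). Origin: middle of the front's lower edge; +x into the case. The drawer's pocket lies open in front of it; the pocket's side walls are 24 mm high, a 16 mm divider closes it at the case front. Cases stand about 135 mm apart
- coil_lip (a point): middle of the top edge of the ring coil drawer's front lip, which starts 35 to 60 mm out. Axes: +x level into the case (it opens along -x), +y along the lip, z up. The grey lip is an upright wall 88 mm wide, 3 mm thick to either side of this point; top 49 mm, foot 9 mm above the bench. Behind it (+x) an empty pocket 50 mm long, 82 mm wide, its floor 37 mm below this point
- coil_drawer (a joint): how far the ring coil drawer is out, in m: 0 fully shut (at its stop), 0.09 fully out (at its stop). It slides stiffly (about 2.5 N, plus 12 N per m/s), stays where it is left, and cannot come off its rails
- coil_case: fixed blue case, 100 wide x 150 deep x 52 mm, roof 55 mm above the bench, with a copper-wound ring coil (36 mm) fixed on the roof as a sample (up to 15 mm high, 75 to 115 mm behind the front). Origin: middle of the front's lower edge; +x into the case. The drawer's pocket lies open in front of it; the pocket's side walls are 24 mm high, a 16 mm divider closes it at the case front. Cases stand about 135 mm apart
- block_lip (a point): middle of the top edge of the terminal block drawer's front lip, which stays shut. Axes: +x level into the case (it opens along -x), +y along the lip, z up. The grey lip is an upright wall 88 mm wide, 3 mm thick to either side of this point; top 49 mm, foot 9 mm above the bench. Behind it (+x) an empty pocket 50 mm long, 82 mm wide, its floor 37 mm below this point
- block_drawer (a joint): how far the terminal block drawer is out, in m: 0 fully shut (at its stop), 0.09 fully out (at its stop). It slides stiffly (about 2.5 N, plus 12 N per m/s), stays where it is left, and cannot come off its rails
- block_case: fixed blue case, 100 wide x 150 deep x 52 mm, roof 55 mm above the bench, with a bar-shaped terminal block (44 mm long, five screws) fixed on the roof as a sample (up to 15 mm high, 75 to 115 mm behind the front). Origin: middle of the front's lower edge; +x into the case. The drawer's pocket lies open in front of it; the pocket's side walls are 24 mm high, a 16 mm divider closes it at the case front. Cases stand about 135 mm apart
- sink_a_mid (a point): centre of a loose finned aluminium heat sink, 28 x 28 x 16 mm, lying in the heat sink drawer, hidden under the roof at the start, behind the divider; it rides along with the drawer
- sink_b_mid (a point): centre of a loose finned aluminium heat sink, 28 x 28 x 16 mm, lying in the heat sink drawer, hidden under the roof at the start, behind the divider; it rides along with the drawer
- capacitor_mid (a point): bystander: black round capacitor, 18 mm across, 32 mm tall, standing in a gap between two drawer cases, near the front; point at its middle
- spacer_mid (a point): bystander: brass cylinder, 18 mm across, 22 mm tall, standing in the other gap; point at its middle
- tape_mid (a point): bystander: roll of tape lying flat, 96 mm across, 24 mm high; point at its middle
- spool_mid (a point): bystander: metal spool standing on end, 56 mm across, 30 mm tall; point at its middle
- flux_mid (a point): bystander: small amber jar, 44 mm across, 50 mm tall; point at its middle
- wood_mid (a point): bystander: wooden block 120 x 60 x 40 mm; point at its middle
- driver_mid (a point): bystander: screwdriver lying on the bench; point at its middle
Not all that is in view belongs to the job. What is shaped like the coil_case but pink is not meant.

How it is judged:
By the outcome, as a careful person would: the job done as asked, in the order asked, and still so for the second after the job is handed in, with the robot touching nothing.
It also fails if it takes over 54 s, if anything falls off the work surface, if the arm or the gripper's body presses on something with over 40 N, if the wrist force passes 120 N, or if a joint passes its speed limit or range.

## Working session

There is one attempt and no reset: what is moved stays moved. The work goes in short steps, Python scripts to look and compute and a tool call to move; the robot and the scene stay as the last step left them, time stands still between calls to the robot, and variables do not carry over. Pictures are saved under pics/ and viewed, and the job is handed in when it is done.

Besides the shell and the picture viewer there is one more tool, called after "Call:" by a JSON object that holds its "name" and its "arguments", one argument or row to a line. send_rows: Moves the arm, as the interface text tells. Its arguments: {"type":"object","properties":{"commands":{"type":"array"}},"required":["commands"]}

```bash
mkdir -p pics; ls
python3 - <<'E'
from cell import ctrl
import cv2,json
for n in("side","top"):
    im=ctrl.get_image(n); cv2.imwrite(f"pics/{n}0.png",im[:,:,::-1])
    p=ctrl.camera_params(n); print(n,p)
s=ctrl.read_state(); print(s)
E
```

```text
pics
side {'fx': 464.3230598710958, 'fy': 464.3230598710958, 'cx': 250.4728383552162, 'cy': 195.75060496093343, 'cam_to_world': array([[-8.11987369e-01, -3.93975515e-01,  4.30650445e-01,
         8.86264343e+01],
       [-5.83273751e-01,  5.20353696e-01, -6.23717695e-01,
         6.54771504e+02],
       [ 2.16389491e-02, -7.57637991e-01, -6.52316205e-01,
         7.84168828e+02],
       [ 0.00000000e+00,  0.00000000e+00,  0.00000000e+00,
         1.00000000e+00]])}
top {'fx': 436.4856717778728, 'fy': 436.4856717778728, 'cx': 253.11774938269818, 'cy': 197.55345143477192, 'cam_to_world': array([[-8.69451251e-03, -9.98531213e-01,  5.34772965e-02,
         4.65319124e+02],
       [-9.99627853e-01,  1.00620110e-02,  2.53557170e-02,
        -2.80290625e+01],
       [-2.58565640e-02, -5.32369394e-02, -9.98247097e-01,
         1.26909317e+03],
       [ 0.00000000e+00,  0.00000000e+00,  0.00000000e+00,
         1.00000000e+00]])}
{'clock': 0.1, 'qpos': array([ 1.08719922,  0.62923596,  0.03844749,  1.5182485 , -0.02702542,
        0.99627032, -0.02001355]), 'qd': array([-0.00013845,  0.00015541,  0.00076103, -0.00076971, -0.00132429,
        0.00050275,  0.00022844]), 'tau': array([ 2.78243999e-03, -5.64530861e+01,  1.23032201e+00, -1.93973583e+01,
        1.12221303e-02,  5.46615163e-03, -1.29763669e-05]), 'eef_pos': array([ 263.56151492, -593.6049952 ,  244.49873931]), 'tool_rot': array([-3.14158781e+00,  1.64452153e-03, -1.15302836e+00]), 'force': array([-0.94293444,  1.17474563,  0.34178496]), 'torque': array([-0.0625554 , -0.00277145, -0.04083144]), 'width': 85.18112885582941}
```

View pics/top0.png

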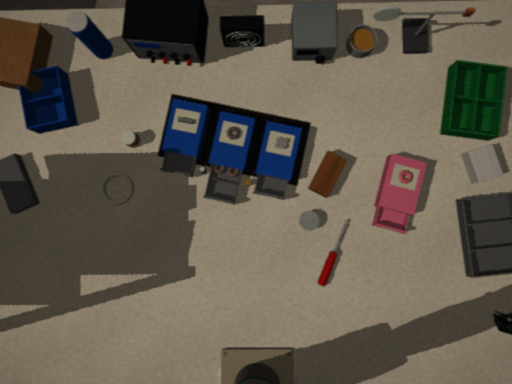

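View pics/side0.png

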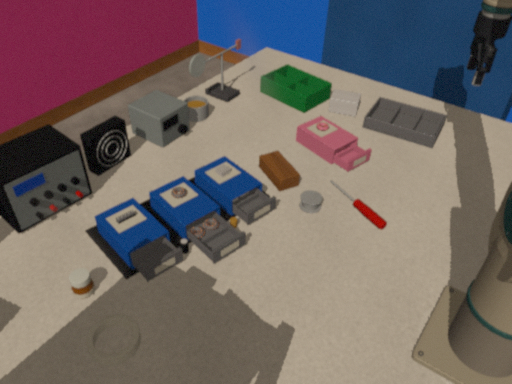

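Run:
```python
import cv2
im=cv2.imread("pics/top0.png"); cv2.imwrite("pics/top0c.png",cv2.resize(im[90:210,155:315],None,fx=5,fy=5,interpolation=cv2.INTER_CUBIC))
im=cv2.imread("pics/side0.png"); cv2.imwrite("pics/side0c.png",cv2.resize(im[150:285,85:285],None,fx=4,fy=4,interpolation=cv2.INTER_CUBIC))
```

```text
(no output)
```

View pics/top0c.png

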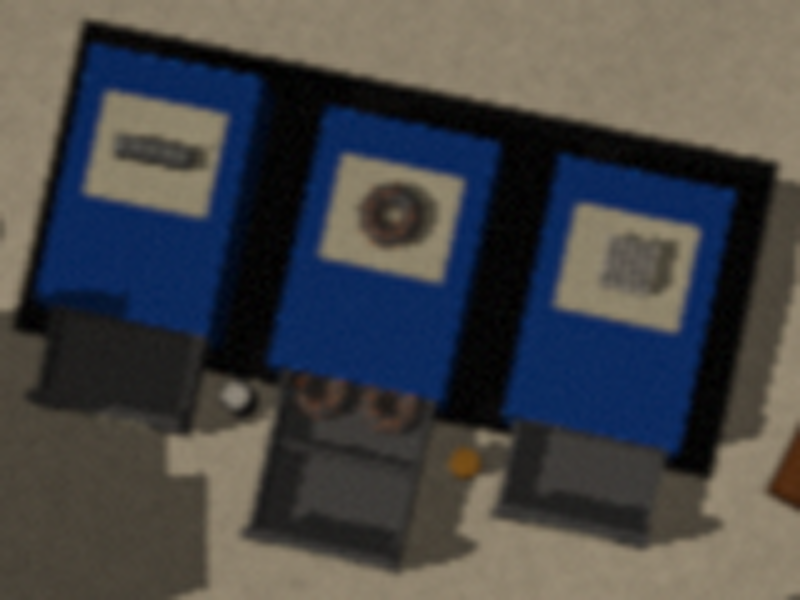

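View pics/side0c.png

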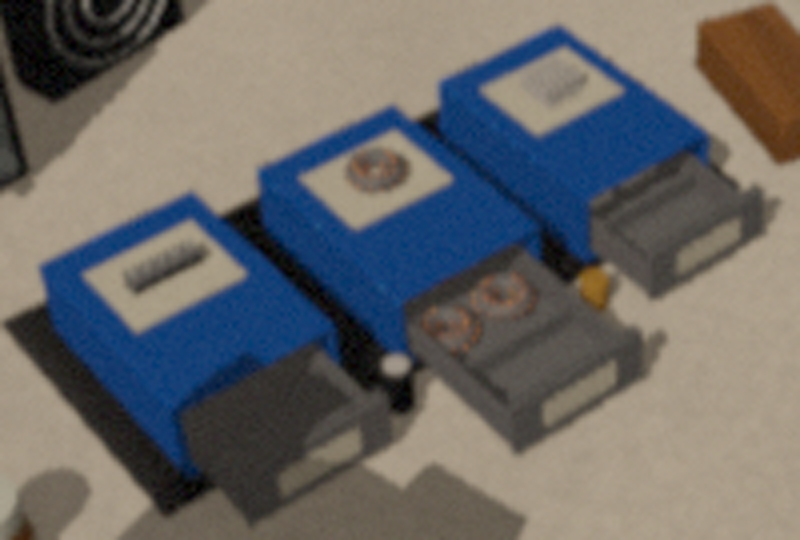

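```bash
cat > h.py <<'E'
import numpy as np
from cell import ctrl
def ray(cam,u,v,z):
    p=ctrl.camera_params(cam);T=np.array(p["cam_to_world"])
    d=T[:3,:3]@np.array([(u-p["cx"])/p["fx"],(v-p["cy"])/p["fy"],1]);o=T[:3,3]
    return o+d*(z-o[2])/d[2]
def proj(cam,P):
    p=ctrl.camera_params(cam);T=np.array(p["cam_to_world"])
    c=T[:3,:3].T@(np.asarray(P,float)-T[:3,3]); return np.array([p["fx"]*c[0]/c[2]+p["cx"],p["fy"]*c[1]/c[2]+p["cy"]])
E
python3 - <<'E'
from h import *
np.set_printoptions(suppress=True,precision=1)
def T(u,v,z): return ray("top",155+(u+.5)/5-.5,90+(v+.5)/5-.5,z)
def S(u,v,z): return ray("side",85+(u+.5)/4-.5,150+(v+.5)/4-.5,z)
for n,c in dict(coilroof=[(270,368),(325,106),(500,143),(440,402)],sinkroof=[(503,418),(557,153),(736,190),(683,455)],blockroof=[(38,303),(90,42),(265,75),(207,340)]).items():
    P=[T(*a,55) for a in c]; print(n,*P); 
    print([np.linalg.norm(P[i]-P[(i+1)%4]) for i in range(4)], [np.degrees(np.arctan2(*(b-a)[1::-1])) for a,b in ((P[0],P[1]),(P[3],P[2]),(P[1],P[2]))])
for n,c in dict(coil=[(248,533),(400,570)],sink=[(497,515),(648,545)],block=[(32,398),(190,430)]).items():
    P=[T(*a,49) for a in c]; print("lip",n,*P,sum(P)/2,np.linalg.norm(P[0]-P[1]))
print("side lips")
for n,c in dict(coil=[(518,412),(640,337)],sink=[(655,260),(762,190)],block=[(250,485),(387,410)]).items():
    P=[S(*a,49) for a in c]; print("lip",n,*P,sum(P)/2,np.linalg.norm(P[0]-P[1]))
print("cap",T(237,395,32),"spacer",T(465,462,22),S(396,362,32),S(597,272,22))
E
```

```text
coilroof [628.1 126.9  55. ] [776.5  95.3  55. ] [753.9  -3.3  55. ] [607.8  31.6  55. ]
[np.float64(151.66183271833663), np.float64(101.14813539043325), np.float64(150.14356505813853), np.float64(97.46844739184874)] [np.float64(-12.032094477304534), np.float64(-13.431999464789548), np.float64(-102.90011671860091)]
sinkroof [598.4  -3.6  55. ] [747.7 -35.3  55. ] [ 725.3 -135.4   55. ] [ 576.6 -103.7   55. ]
[np.float64(152.60324674479995), np.float64(102.53798683253244), np.float64(152.02488419226998), np.float64(102.48013884245673)] [np.float64(-11.989547605611415), np.float64(-12.009488289945544), np.float64(-102.64047083309886)]
blockroof [666.6 257.9  55. ] [815.2 228.6  55. ] [794.7 129.2  55. ] [644.4 162.4  55. ]
[np.float64(151.51859548519724), np.float64(101.53358863786406), np.float64(153.94504694828458), np.float64(98.09996589056946)] [np.float64(-11.14218754682669), np.float64(-12.439302105748993), np.float64(-101.65314089194527)]
lip coil [535.9 140.4  49. ] [514.2  55.   49. ] [525.1  97.7  49. ] 88.06933643778972
lip sink [544.6   0.4  49. ] [526.9 -83.9  49. ] [535.7 -41.8  49. ] 86.10423925891021
lip block [613.5 262.6  49. ] [594.3 173.   49. ] [603.9 217.8  49. ] 91.63600944409133
side lips
lip coil [527.6 148.5  49. ] [508.8  64.8  49. ] [518.2 106.6  49. ] 85.78671884473644
lip sink [538.7   9.2  49. ] [523.3 -80.1  49. ] [531.  -35.4  49. ] 90.63365346273228
lip block [605.  268.5  49. ] [584.  188.9  49. ] [594.5 228.7  49. ] 82.34259142124638
cap [615.9 148.8  32. ] spacer [577.   19.1  22. ] [615.6 148.4  32. ] [576.7  14.8  22. ]
```

The three blue cases stand left to right in the top view, each with a sample on its roof:
- **Left:** bar-shaped terminal block at about (187,121).
- **Middle:** ring coil at about (234,133). Its drawer is part-way out.
- **Right:** finned square at about (283,143). This is the heat sink drawer, and the side view's flat finned square at about (226,170) confirms it.

The pink case at (403,185) is the decoy. I'll overlay the fitted model on both views to check the geometry.

```bash
cat >> h.py <<'E'
TH=np.radians(-12.2)
EX=np.array([np.cos(TH),np.sin(TH),0]); EY=np.array([-np.sin(TH),np.cos(TH),0])
COIL=np.array([618,79.3,0.]); SINK=np.array([587.5,-53.6,0.]); BLOCK=np.array([655.5,210.,0.])
def to_tool(target,yaw=None):
    from scipy.spatial.transform import Rotation as R
    s=ctrl.read_state(); M=R.from_euler('xyz',s["tool_rot"]).as_matrix()
    d=M.T@(np.asarray(target)-s["eef_pos"])
    out=d.round(1)
    print("eef",s["eef_pos"].round(1),"rot",np.degrees(s["tool_rot"]).round(1),"F",s["force"].round(1),"w",round(s["width"],1),"t",s["clock"])
    print("tool shift",out, "turn deg", None if yaw is None else -((yaw-np.degrees(s["tool_rot"][2])+180)%360-180))
def model(im,cam,sc,x0,y0,outs=(0,42,0)):
    import cv2
    for o,e in zip((BLOCK,COIL,SINK),outs):
        def P(x,y,z):
            u=proj(cam,o+EX*x+EY*y+[0,0,z]); return tuple(int(round(t)) for t in ((u[0]-x0+.5)*sc-.5,(u[1]-y0+.5)*sc-.5))
        q=[P(0,50,55),P(150,50,55),P(150,-50,55),P(0,-50,55)]
        cv2.polylines(im,[np.array(q)],True,(0,255,255),1)
        for dx in(-3,3):
            q=[P(-53-e+dx,44,49),P(-53-e+dx,-44,49),P(-53-e+dx,-44,9),P(-53-e+dx,44,9)]
            cv2.polylines(im,[np.array(q)],True,(0,255,0) if dx<0 else (255,0,255),1)
E
python3 - <<'E'
from h import *
import cv2
im=cv2.imread("pics/top0c.png");model(im,"top",5,155,90);cv2.imwrite("pics/ov_t.png",im)
im=cv2.imread("pics/side0c.png");model(im,"side",4,85,150);cv2.imwrite("pics/ov_s.png",im)
to_tool([470,60,200],-102.2)
E
```

```text
eef [ 263.6 -593.6  244.5] rot [-1.80e+02  1.00e-01 -6.61e+01] F [-0.9  1.2  0.3] w 85.2 t 0.1
tool shift [-513.6 -453.9   45.3] turn deg 36.136341216526176
```

View pics/ov_t.png

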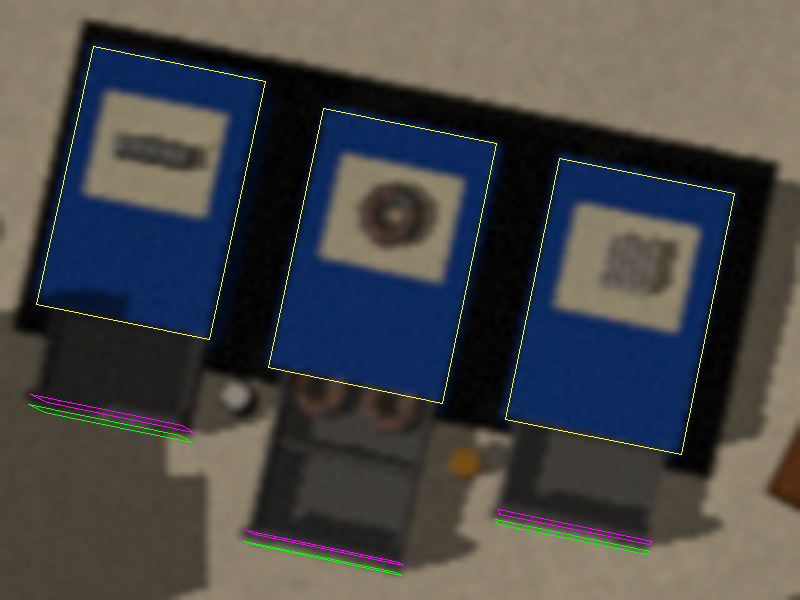

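View pics/ov_s.png

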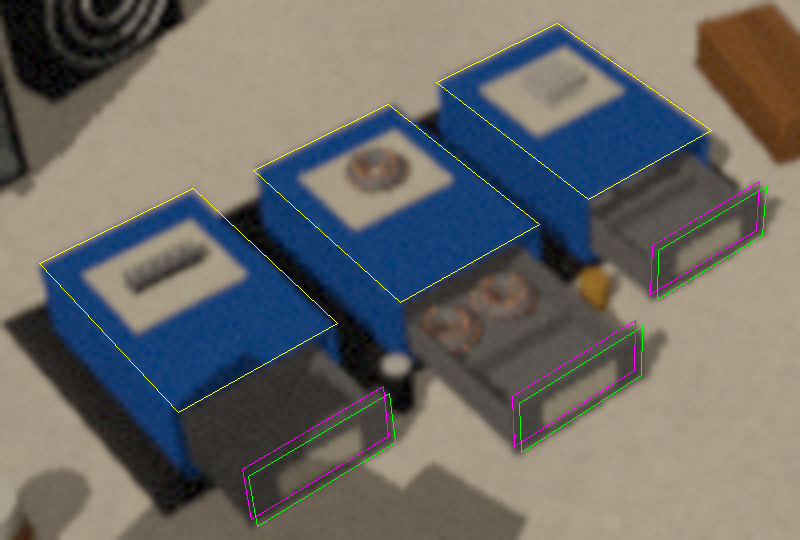

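The fitted model matches both views to about 2–3 mm, so the coil drawer is about 42 mm out. Next I close the gripper and travel high, turning to a tool yaw of -102° so that jaw-x lies along the lips.

Call:
{"name": "send_rows", "arguments": {
  "commands": [
    [0,-30,-38,0,7],
    [0,-60,-76,0,14],
    [0,-90,-110,0,21],
    [0,-125,-140,0,28],
    [0,-160,-170,0,36]
  ]
}}

```text
clock: 0.6
eef_pos: [354.4, -376.3, 244.4]
tool_rot: [3.14, 0.002, -1.787]
force: [0.7, 0.2, 0.8]
width: 12.1
```

Run:
```python
from h import *
L=COIL-EX*(53+42)
to_tool(L-EX*45+[0,0,180],-102.2)
```

```text
eef [ 354.4 -376.3  244.4] rot [ 1.799e+02  1.000e-01 -1.024e+02] F [0.7 0.2 0.8] w 12.1 t 0.6
tool shift [-501.   -20.1   65.4] turn deg -0.1621750167005871
```

Call:
{"name": "send_rows", "arguments": {
  "commands": [
    [0,-50,-2,10,0],
    [0,-100,-4,20,0],
    [0,-150,-6,30,0],
    [0,-200,-8,40,0],
    [0,-250,-10,50,0]
  ]
}}

```text
clock: 1.1
eef_pos: [415.9, -139.2, 195.9]
tool_rot: [3.14, 0.002, -1.787]
force: [1.0, -1.1, -0.6]
width: 0.0
```

Run:
```python
from h import *
L=COIL-EX*(53+42)
to_tool(L-EX*45+[0,0,140],-102.2)
```

```text
eef [ 415.9 -139.2  195.9] rot [ 1.799e+02  1.000e-01 -1.024e+02] F [ 1.  -1.1 -0.6] w 0.0 t 1.1
tool shift [-256.1  -10.6   56.4] turn deg -0.18193854182382552
```

Call:
{"name": "send_rows", "arguments": {
  "commands": [
    [0,-50,-2,10,0],
    [0,-100,-4,20,0],
    [0,-155,-6,30,0],
    [0,-210,-8,42,0],
    [0,-256,-10,56,0]
  ]
}}

```text
clock: 1.6
eef_pos: [477.4, 97.8, 144.0]
tool_rot: [3.141, 0.002, -1.787]
force: [1.2, -0.5, 0.2]
width: 0.1
```

Run:
```python
from h import *
import cv2
for n in("side","top"):
    im=ctrl.get_image(n)[:,:,::-1]
    im=im[90:210,155:315] if n=="top" else im[150:285,125:285]
    cv2.imwrite(f"pics/{n}1.png",cv2.resize(im,None,fx=4,fy=4,interpolation=cv2.INTER_CUBIC))
L=COIL-EX*(53+42)
to_tool(L-EX*45+[0,0,44],-102.2)
```

```text
eef [477.4 103.8 142.6] rot [ 179.9    0.3 -101.7] F [-0.2  0.5  0.1] w -0.0 t 1.7
tool shift [-5.2 -2.9 98.7] turn deg 0.4949138820115877
```

View pics/side1.png

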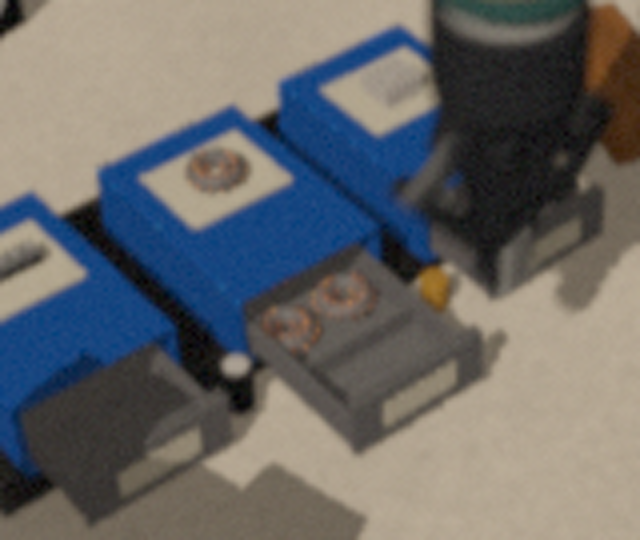

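View pics/top1.png

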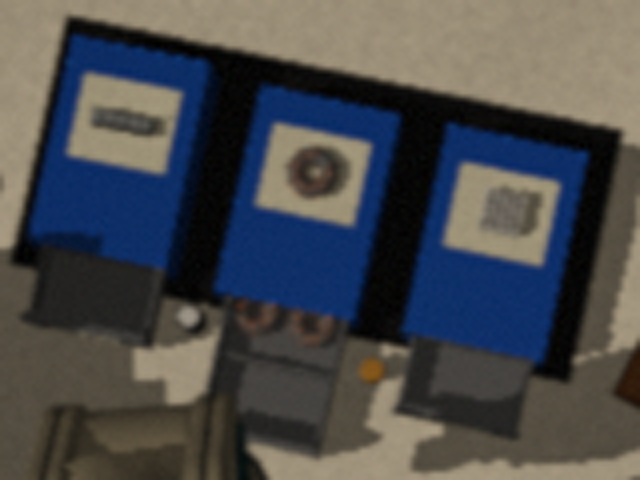

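The path in front of the coil lip is clear, so I descend there.

Call:
{"name": "send_rows", "arguments": {
  "commands": [
    [0,-5,-1,30,0],
    [0,-5,-2,60,0],
    [0,-5,-3,85,0],
    [0,-5,-3,95,0],
    [0,-5,-3,98,0]
  ]
}}

```text
clock: 2.2
eef_pos: [480.5, 108.0, 43.8]
tool_rot: [3.137, 0.004, -1.776]
force: [-0.2, -0.6, 0.2]
width: 0.3
```

Run:
```python
from h import *
import cv2
for n in("side",):
    im=ctrl.get_image(n)[:,:,::-1]
    im=im[150:285,125:285]
    cv2.imwrite(f"pics/{n}2.png",cv2.resize(im,None,fx=4,fy=4,interpolation=cv2.INTER_CUBIC))
L=COIL-EX*53
to_tool(L-EX*(3+11)+[0,0,44],-102.2)
```

```text
eef [480.9 108.1  44.2] rot [ 179.8    0.3 -101.7] F [ 0.  -0.2 -0.1] w 0.1 t 2.25
tool shift [ -0.2 -73.1  -0.1] turn deg 0.46696036147392306
```

View pics/side2.png

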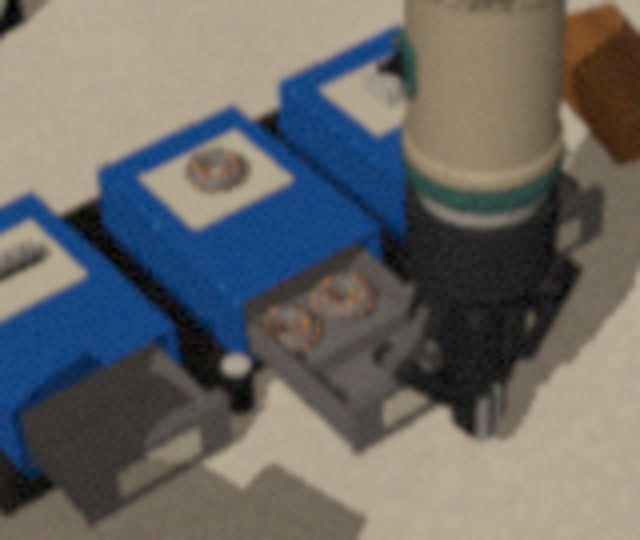

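The shut fingertips are at about (480,425) in the crop, just in front of the lip plate. I push slowly along tool -y.

Call:
{"name": "send_rows", "arguments": {
  "commands": [
    [0,0,-10,0,0],
    [0,0,-20,0,0],
    [0,0,-28,0,0],
    [0,0,-35,0,0],
    [0,0,-42,0,0]
  ]
}}

```text
clock: 2.75
eef_pos: [521.5, 99.5, 44.3]
tool_rot: [3.136, 0.004, -1.776]
force: [-3.2, 0.4, 3.4]
width: -0.2
```

Call:
{"name": "send_rows", "arguments": {
  "commands": [
    [0,0,-7,0,0],
    [0,0,-13,0,0],
    [0,0,-18,0,0],
    [0,0,-22,0,0],
    [0,0,-25,0,0]
  ]
}}

```text
clock: 3.25
eef_pos: [546.1, 94.0, 44.0]
tool_rot: [3.136, 0.004, -1.776]
force: [-2.6, -0.4, 1.9]
width: -0.0
```

Run:
```python
from h import *
L=COIL-EX*53
to_tool(L-EX*(3+11)+[0,0,44],-102.2)
```

```text
eef [546.1  94.   44. ] rot [ 179.7    0.2 -101.7] F [-2.6 -0.4  1.9] w -0.0 t 3.25
tool shift [-0.8 -6.4 -0. ] turn deg 0.4516697775467833
```

Call:
{"name": "send_rows", "arguments": {
  "commands": [
    [0,-0.5,-2,0,0],
    [0,-0.5,-4,0,0],
    [0,-0.5,-5,0,0]
  ]
}}

```text
clock: 3.55
eef_pos: [551.1, 93.2, 43.9]
tool_rot: [3.135, 0.004, -1.776]
force: [-3.2, -1.4, 0.8]
width: 0.3
```

Call:
{"name": "send_rows", "arguments": {
  "commands": [
    [0,0,-1.5,0,0],
    [0,0,-3,0,0]
  ]
}}

```text
clock: 3.75
eef_pos: [553.5, 92.6, 43.8]
tool_rot: [3.134, 0.003, -1.776]
force: [-5.4, -0.5, 3.8]
width: 0.1
```

Call:
{"name": "send_rows", "arguments": {
  "commands": [
    [0,0,-1.5,0,0],
    [0,0,-3,0,0],
    [0,0,-3,0,0]
  ]
}}

```text
clock: 4.05
eef_pos: [553.6, 92.6, 43.6]
tool_rot: [3.128, 0.003, -1.775]
force: [-7.7, -0.8, 5.8]
width: -0.1
```

Call:
{"name": "send_rows", "arguments": {
  "commands": [
    [0,0,-4,0,0],
    [0,0,-7,0,0],
    [0,0,-7,0,0]
  ]
}}

```text
clock: 4.35
eef_pos: [553.7, 92.6, 43.2]
tool_rot: [3.114, 0.001, -1.774]
force: [-14.6, 1.3, 12.9]
width: -0.2
```

The TCP has stopped moving while the force climbs to 15 N, so the drawer is at its stop. I back off and rise.

Call:
{"name": "send_rows", "arguments": {
  "commands": [
    [0,0,10,0,0],
    [0,0,25,-1,0],
    [0,0,45,-2,0],
    [0,0,50,-30,0],
    [0,0,50,-70,0]
  ]
}}

```text
clock: 4.85
eef_pos: [505.7, 102.9, 113.9]
tool_rot: [3.112, 0.001, -1.773]
force: [1.4, 0.3, 1.2]
width: -0.2
```

Run:
```python
from h import *
L=SINK-EX*53
to_tool(L-EX*35+[0,0,140],-102.2)
```

```text
eef [505.7 102.9 113.9] rot [ 178.3    0.  -101.6] F [1.4 0.3 1.2] w -0.2 t 4.85
tool shift [135.9 -22.8 -26.9] turn deg 0.6297572928301065
```

Call:
{"name": "send_rows", "arguments": {
  "commands": [
    [0,10,0,-30,0],
    [0,50,0,-50,0],
    [0,95,0,-55,0],
    [0,136,0,-55,0.6],
    [0,136,0,-55,0.6]
  ]
}}

```text
clock: 5.35
eef_pos: [480.6, -37.2, 169.9]
tool_rot: [3.117, -0.002, -1.793]
force: [-1.4, 0.8, 0.2]
width: -0.0
```

Run:
```python
from h import *
import cv2
for n in("side","top"):
    im=ctrl.get_image(n)[:,:,::-1]
    if n=="top":
        im=cv2.resize(im[90:210,155:315],None,fx=5,fy=5,interpolation=cv2.INTER_CUBIC);model(im,n,5,155,90,(0,0,0))
    else:
        im=cv2.resize(im[150:285,85:285],None,fx=4,fy=4,interpolation=cv2.INTER_CUBIC);model(im,n,4,85,150,(0,0,0))
    cv2.imwrite(f"pics/{n}3.png",im)
L=SINK-EX*53
to_tool(L+EX*25+[0,0,44],-102.2)
to_tool(L+EX*25+[0,0,100],-102.2)
```

```text
eef [481.5 -31.4 169.4] rot [ 1.785e+02  1.000e-01 -1.023e+02] F [ 0.1  0.9 -0.1] w 0.2 t 5.45
tool shift [ -0.7 -83.5 123.3] turn deg -0.09145343919880133
eef [481.5 -31.4 169.4] rot [ 1.785e+02  1.000e-01 -1.023e+02] F [ 0.1  0.9 -0.1] w 0.2 t 5.45
tool shift [ -0.8 -82.   67.3] turn deg -0.09145343919880133
```

View pics/side3.png

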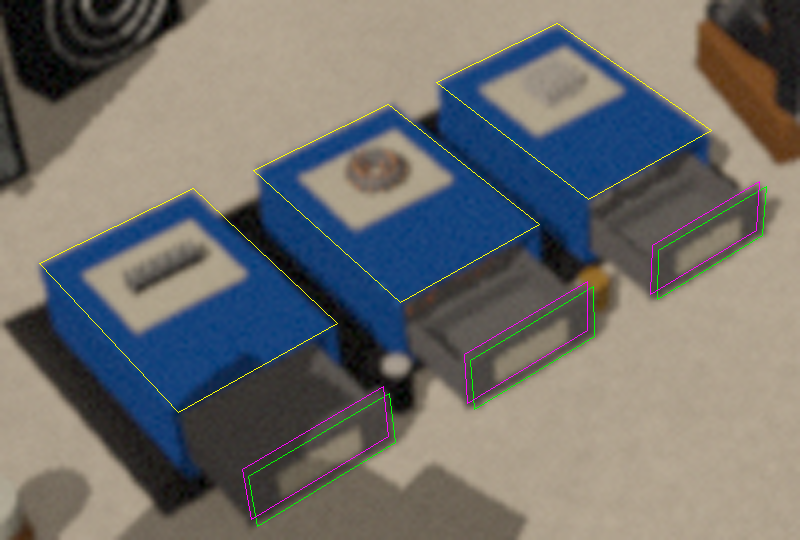

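View pics/top3.png

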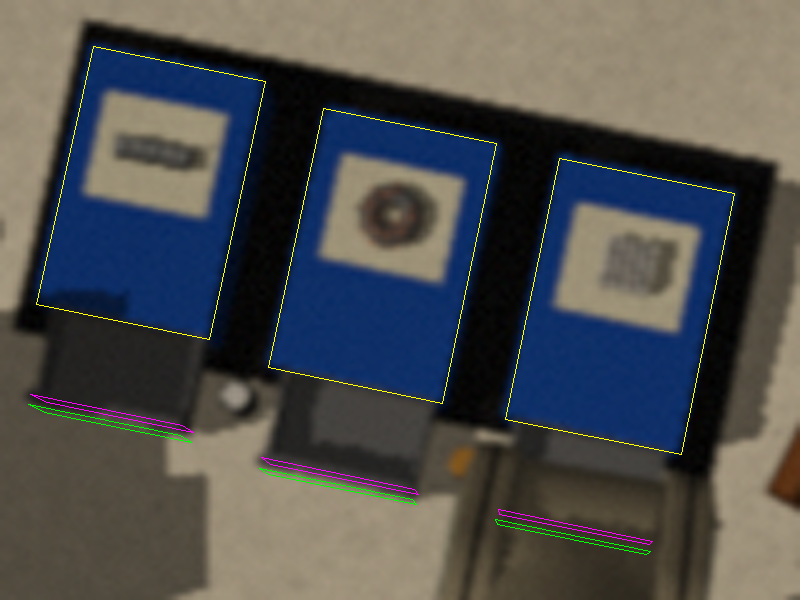

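The side and top overlays agree that the coil drawer is now flush, with the same offset as the other two shut ones. The capacitor, spacer and block drawer have not moved. Next I move over the sink drawer's pocket.

Call:
{"name": "send_rows", "arguments": {
  "commands": [
    [0,-1,-30,5,0],
    [0,-1,-60,25,0],
    [0,-1,-82,50,0],
    [0,-1,-83,65,0],
    [0,-1,-83,65,0]
  ]
}}

```text
clock: 5.95
eef_pos: [561.0, -45.3, 99.9]
tool_rot: [3.113, 0.002, -1.782]
force: [-1.4, 0.4, -0.6]
width: 0.0
```

Run:
```python
from h import *
import cv2
for n in("side",):
    im=ctrl.get_image(n)[:,:,::-1]
    im=cv2.resize(im[150:285,125:285],None,fx=4,fy=4,interpolation=cv2.INTER_CUBIC);
    cv2.imwrite(f"pics/{n}4.png",im)
L=SINK-EX*53
to_tool(L+EX*26+[0,0,40],-102.2)
```

```text
eef [561.1 -45.7 101.2] rot [ 1.784e+02  1.000e-01 -1.021e+02] F [ 0.3  0.7 -0.6] w 0.1 t 6.0
tool shift [ 2.3 -2.1 61.1] turn deg 0.05015904830850104
```

View pics/side4.png

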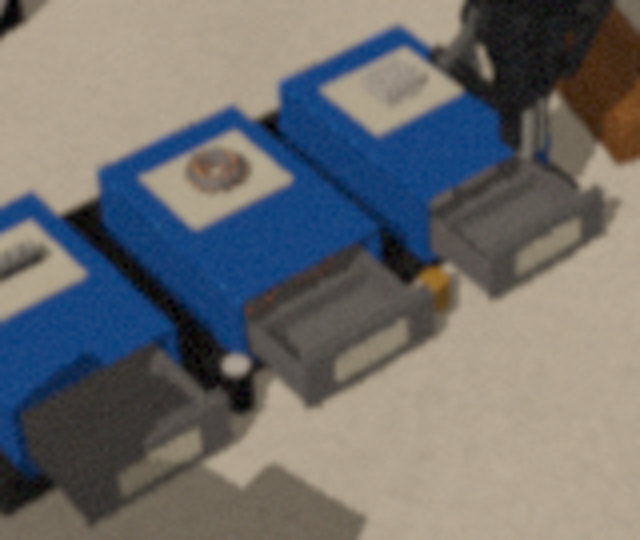

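Run:
```python
from h import *
s=ctrl.read_state()["eef_pos"]
for z in (0,14,27): 
    u=proj("side",s-[0,0,z]); print(z,(u[0]-125+.5)*4-.5,(u[1]-150+.5)*4-.5)
```

```text
0 520.6774521075868 127.79945131778254
14 520.0194632994846 146.26276488769895
27 519.4182253117244 163.13363770722515
```

In the picture the tip ends sit at about (525,153). The projection with the 14 mm tip length gives (520,146) at the centre line, so they agree. I descend into the pocket.

Call:
{"name": "send_rows", "arguments": {
  "commands": [
    [0,2,-2,15,0],
    [0,2,-2,30,0],
    [0,2,-2,45,0],
    [0,2,-2,56,0],
    [0,2,-2,61,0]
  ]
}}

```text
clock: 6.5
eef_pos: [560.7, -47.1, 39.3]
tool_rot: [3.113, 0.002, -1.782]
force: [-0.2, 0.2, 0.9]
width: -0.1
```

Run:
```python
from h import *
import cv2
for n in("side",):
    im=ctrl.get_image(n)[:,:,::-1]
    im=cv2.resize(im[150:285,125:285],None,fx=4,fy=4,interpolation=cv2.INTER_CUBIC);
    cv2.imwrite(f"pics/{n}5.png",im)
L=SINK-EX*53
to_tool(L+EX*14+[0,0,40],-102.2)
to_tool(L+EX*(14-90)+[0,0,40],-102.2)
```

```text
eef [560.5 -47.2  39.1] rot [ 1.783e+02  1.000e-01 -1.021e+02] F [-0.6 -0.4 -0.4] w -0.2 t 6.55
tool shift [ 0.5 11.3 -0.6] turn deg 0.0786288801841124
eef [560.5 -47.2  39.1] rot [ 1.783e+02  1.000e-01 -1.021e+02] F [-0.6 -0.4 -0.4] w -0.2 t 6.55
tool shift [  0.4 101.3   2. ] turn deg 0.0786288801841124
```

View pics/side5.png

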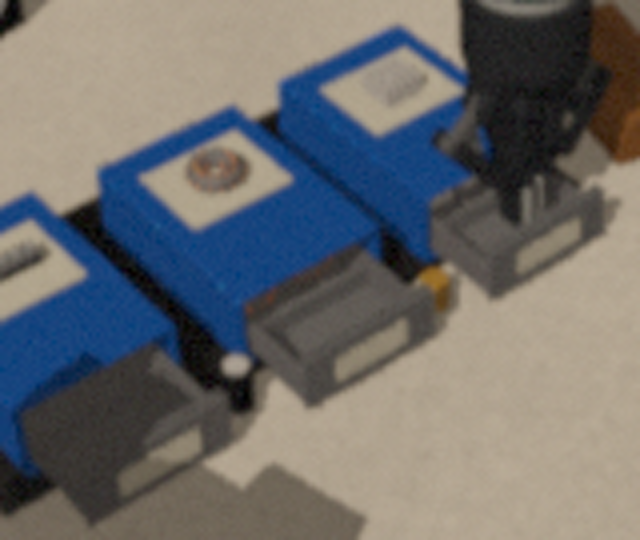

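The fingers are in the pocket behind the lip at about (530,215). Now I draw gently along tool +y.

Call:
{"name": "send_rows", "arguments": {
  "commands": [
    [0,0,4,0,0],
    [0,0,9,0,0],
    [0,0,13,0,0],
    [0,0,18,0.4,0],
    [0,0,23,0.5,0]
  ]
}}

```text
clock: 7.05
eef_pos: [539.2, -42.4, 40.0]
tool_rot: [3.116, 0.002, -1.782]
force: [2.9, -0.1, 0.9]
width: -0.3
```

Call:
{"name": "send_rows", "arguments": {
  "commands": [
    [0,0,6,0,0],
    [0,0,12,0.2,0],
    [0,0,18,0.4,0],
    [0,0,24,0.5,0],
    [0,0,30,0.6,0]
  ]
}}

```text
clock: 7.55
eef_pos: [509.6, -35.7, 40.3]
tool_rot: [3.117, 0.003, -1.782]
force: [3.1, 1.1, 1.2]
width: 0.2
```

Run:
```python
from h import *
L=SINK-EX*53
to_tool(L+EX*(14-90)+[0,0,40],-102.2)
```

```text
eef [509.6 -35.7  40.3] rot [ 178.6    0.2 -102.1] F [3.1 1.1 1.2] w 0.2 t 7.55
tool shift [ 1.  49.1  1.5] turn deg 0.08876612838457731
```

Call:
{"name": "send_rows", "arguments": {
  "commands": [
    [0,0,6,0,0],
    [0,0,12,0.2,0],
    [0,0.5,18,0.4,0],
    [0,0.5,24,0.6,0],
    [0,0.5,30,0.8,0]
  ]
}}

```text
clock: 8.05
eef_pos: [479.8, -29.6, 40.3]
tool_rot: [3.117, 0.003, -1.782]
force: [3.6, 1.2, -0.5]
width: 0.5
```

Call:
{"name": "send_rows", "arguments": {
  "commands": [
    [0,0,5,0,0],
    [0,0,9,0.2,0],
    [0,0,12,0.4,0],
    [0,0,14,0.5,0],
    [0,0,16,0.5,0]
  ]
}}

```text
clock: 8.55
eef_pos: [464.1, -26.4, 40.2]
tool_rot: [3.117, 0.003, -1.782]
force: [3.5, 1.1, 0.1]
width: 0.3
```

Call:
{"name": "send_rows", "arguments": {
  "commands": [
    [0,0,1.5,0,0],
    [0,0,3,0,0],
    [0,0,4,0,0]
  ]
}}

```text
clock: 8.85
eef_pos: [463.0, -26.1, 40.4]
tool_rot: [3.123, 0.003, -1.783]
force: [9.2, -0.1, -3.6]
width: -0.1
```

Run:
```python
from h import *
L=SINK-EX*53
to_tool(L+EX*(14-90)+[0,0,40],-102.2)
```

```text
eef [463.  -26.1  40.4] rot [ 178.9    0.2 -102.1] F [ 9.2 -0.1 -3.6] w -0.1 t 8.85
tool shift [0.6 1.5 0.4] turn deg 0.06923160626925551
```

Motion has stopped close to the predicted stop. I pull a little more to confirm.

Call:
{"name": "send_rows", "arguments": {
  "commands": [
    [0,0,3,0,0],
    [0,0,6,0,0],
    [0,0,6,0,0]
  ]
}}

```text
clock: 9.15
eef_pos: [462.9, -26.1, 40.6]
tool_rot: [3.134, 0.003, -1.783]
force: [11.8, -1.2, -9.3]
width: 0.1
```

It is firmly on its stop. I move the fingers back to the middle of the pocket, then lift straight up.

Call:
{"name": "send_rows", "arguments": {
  "commands": [
    [0,0,-4,0,0],
    [0,0,-9,0,0],
    [0,0,-12,0,0],
    [0,0,-12,-10,0],
    [0,0,-12,-25,0]
  ]
}}

```text
clock: 9.65
eef_pos: [473.2, -28.7, 65.5]
tool_rot: [3.131, 0.002, -1.783]
force: [0.9, 0.8, 0.2]
width: -0.2
```

Call:
{"name": "send_rows", "arguments": {
  "commands": [
    [0,0,0,-30,0],
    [0,0,0,-60,0],
    [0,0,0,-100,0],
    [0,10,0,-140,0],
    [0,40,0,-150,0]
  ]
}}

```text
clock: 10.15
eef_pos: [468.1, -66.5, 219.6]
tool_rot: [3.137, 0.005, -1.778]
force: [0.2, -0.2, -0.8]
width: 0.2
```

Call:
{"name": "send_rows", "arguments": {
  "commands": [
    [0,50,0,0,0],
    [0,100,0,0,0],
    [0,150,0,0,0],
    [0,200,0,0,0],
    [0,240,0,0,0]
  ]
}}

```text
clock: 10.65
eef_pos: [416.5, -303.8, 219.0]
tool_rot: [3.136, 0.005, -1.78]
force: [0.4, -1.0, 0.4]
width: 0.1
```

Run:
```python
from h import *
import cv2
for n in("side","top"):
    im=ctrl.get_image(n)[:,:,::-1]
    cv2.imwrite(f"pics/{n}6f.png",im)
    if n=="top":
        im=cv2.resize(im[90:230,155:315],None,fx=4,fy=4,interpolation=cv2.INTER_CUBIC);model(im,n,4,155,90,(0,0,90))
    else:
        im=cv2.resize(im[150:285,85:285],None,fx=4,fy=4,interpolation=cv2.INTER_CUBIC);model(im,n,4,85,150,(0,0,90))
    cv2.imwrite(f"pics/{n}6.png",im)
to_tool([0,0,0])
```

```text
eef [ 415.2 -307.8  219.1] rot [ 1.797e+02  1.000e-01 -1.025e+02] F [0.7 0.5 0.1] w -0.0 t 10.75
tool shift [-210.7  470.8  221.7] turn deg None
```

View pics/side6.png

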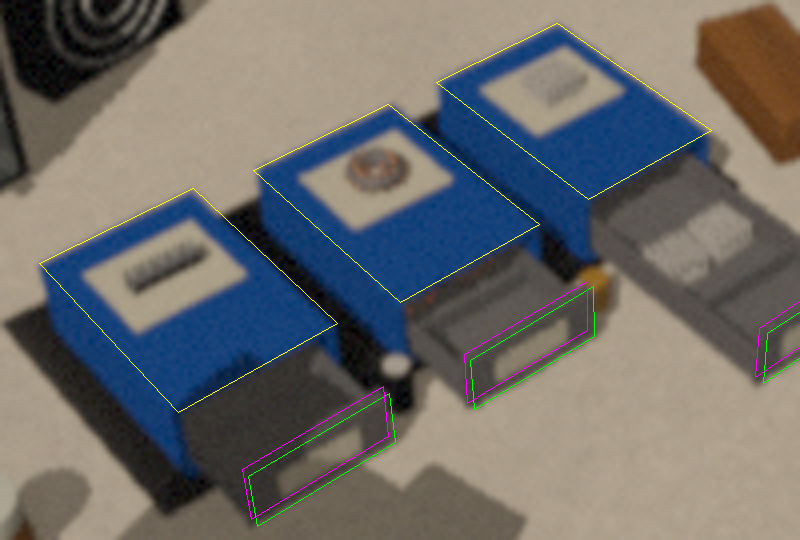

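View pics/top6.png

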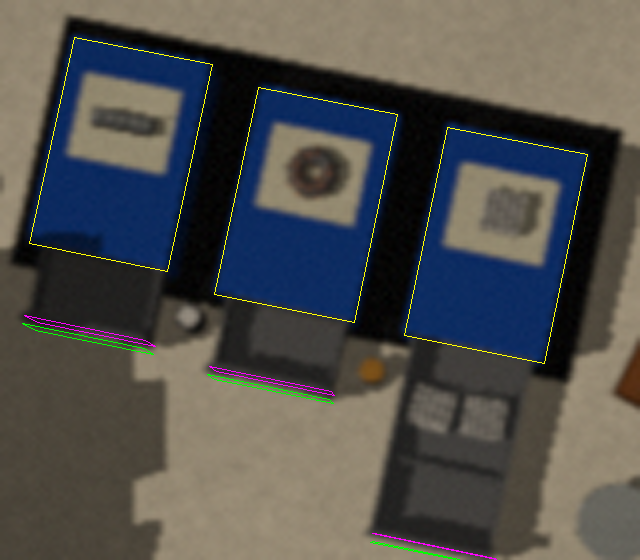

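View pics/side6f.png

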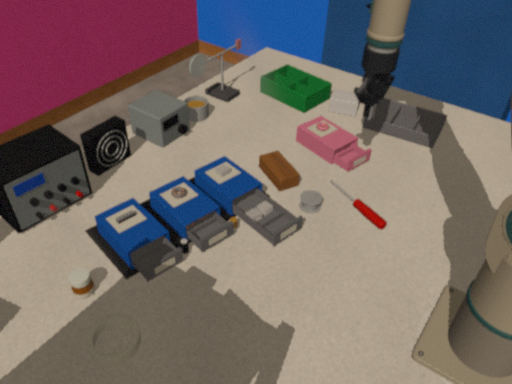

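The sink drawer is out at the 90 mm overlay, with both heat sinks lying flat in it at about (430,410) and (482,415) in the top crop. The coil drawer is flush, the block drawer is shut, and the bystanders are where they were. The arm is clear, so I hand in.

Call:
{"name": "send_rows", "arguments": {
  "commands": [
    [0,0,0,0,0],
    [0,0,0,0,0]
  ]
}}

```text
clock: 10.95
eef_pos: [414.6, -307.1, 219.4]
tool_rot: [3.136, 0.001, -1.788]
force: [0.2, 0.6, -0.5]
width: 0.3
```

Run:
```python
from cell import ctrl
s=ctrl.read_state(); print(s["clock"],s["force"],abs(s["qd"]).max()); print(ctrl.finish_job())
```

```text
10.95 [ 0.22577655  0.59827927 -0.46609042] 0.02234166873961459
the job is handed in; nothing more can be done
None
```

The job is done and handed in at about 11 s of the 54 s allowed.

1. **Coil drawer:** I pushed it home first with the shut fingertips. It reached its stop, where motion ended with the force rising to about 15 N along the push.
2. **Heat sink drawer:** I then hooked the fingertips behind its lip and drew it out about 90 mm. It reached its stop, where motion ended at about 12 N along the pull.

The last pictures, checked against the fitted model, show:
- The coil drawer is flush and the terminal block drawer is still shut.
- The heat sink drawer is fully out with both heat sinks lying flat in it.
- The capacitor, spacer, wood, spool, driver and flux jar look unmoved. I did not look at the tape roll separately.

The arm was clear and nearly still when I handed in. No check failed. My first rough side-view readings of the lips were 8 to 11 mm off the top-view ones, but the overlay of the fitted model then matched both views to about 2–3 mm.

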